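Cups on the narrow riser shelf

ROBOT

A 6-joint arm with a two-finger parallel gripper is mounted at the origin on the work surface. World frame = base frame: x ahead of the robot, y to its left, z up, the work surface at z = 0. Lengths are in m, angles in degrees, forces in N, time in s.
With the tool pointing down it reaches from about 0.375 to 0.9 m from the base axis. Payload 3.1 kg.
Tool frame: the origin (TCP) lies between the finger pads; the fingertips stand 11 mm ahead of it and the grasp point (between the pads) lies 8 mm behind it; z points along the fingers, y is the line along which they close (so a half turn about z gives the same grasp; the last joint's range is limited). The gripper opens to 87 mm and grips with 3 to 60 N. Pads are 19 mm wide; open, the fingers measure 117 mm over their backs; the gripper's body (75 mm by 190 mm) begins 51 mm behind the grasp point.
Start: joints at [53.657, 30.224, 82.088, -0, 67.689, -10.227], TCP at [0.275, 0.561, 0.198] pointing down, gripper open.
Joint ranges: [-176.69, 176.69], [-43.24, 126.21], [12.49, 139.97], [-82, 262], [0, 151.66], [-163.58, 163.58]. Speed limits (degrees/s): [159.86, 159.86, 180, 180, 180, 180].

INTERFACE

Orientations are given as a 3x3 rotation matrix whose columns are the frame's x, y, z axes.
In Python, from rig import bot, viewer, workorder, models gives the robot as it stands.
- The arm moves only by the shell command python3 -m jog 'ROWS'. ROWS is JSON, a list of rows, each a list of 7 numbers: the opening, from 0 (shut) to 1 (fully open), then the shift along the tool's x, y, z in m, then the turn, a rotation vector about the tool's x, y, z in degrees. In form: [[claw, x, y, z, ax, ay, az], ...]. A call has 1 to 20 rows; each row is the pose to reach, as a shift and turn from the pose commanded when the call began, along the tool's axes at that moment; what a row does not reach only later rows make up. A row lasts 1/8 s, in which the tool goes at most 62.5 mm and 10.7 degrees, less where a joint would pass 70% of its speed; a pose out of reach is approached as far as the arm can. A call with a gripper value outside its range is refused whole. The fingers move at their own pace and stop on an object; the grip force is fixed at half the most. Time passes only in rows, so rows that repeat a pose let the fingers close. It gives the time, the measured TCP pose, the force, the opening and the grip force at its end, in the units of the state.
- bot.read_state(): the state, without advancing time (a new reading comes with each control period).
- viewer.capture(name): name is "side" or "top" or "wrist"; returns (picture, depth): 480x640x3 uint8, blue, green, red; 480x640 float32, m along the optical axis (not along the pixel's ray), 0 where there is no reading.
- viewer.camera_info(name): a dict with "fx", "fy", "cx", "cy" (pixels), "world_to_cam" (4x4, takes a point from world to camera coordinates). Camera axes: x right, y down, z forward; pixel columns grow to the right and rows downward; lengths in m; the calibration is good to about 2 mm. A picture is of the moment at which its call begins: read the wrist's pose just before it. camera_info takes no time and is no camera call; for the wrist camera it gives the pose at the moment of the call.
- workorder.hand_in(): hands the job in; it is judged then, once.
Trained networks look in the newest picture that a camera, given by its name, has taken for a name from the list of things; names that differ only in an ending like _2 or _b are one class to them, and where a whole thing is asked for, a point or a joint stands for the part that bears it (a point fixed in the world has none). Each returns a list of dicts, best first, with "p" (0 to 1); they miss things now and then, are a little off and sometimes report something else, mostly with a low value. They report only what shows in the picture. A call takes as long as a camera call. They do not tell look-alikes from the thing itself.
- models.outline_of(camera, thing): "mask" (480x640 bool, what is visible of it).
- models.tip_of(camera, thing): "xyz" ([x, y, z] in m, in world coordinates, good to about 4 mm: a listed point, or the origin of a listed thing).
The state is a dict: "time_s": time; "joint_positions": joint angles; "qvel": joint speeds; "tau": joint torques, N m; "position": TCP position; "tcp_rot": TCP orientation; "force": force on the tool from outside, world axes, zero at the start; "moment": the same for the moment, N m; "opening": opening from 0.0 (shut) to 1.0 (fully open); "grasp_force": force on a finger pad.
Only numpy, scipy, OpenCV 4.12 (cv2) and the standard library are available. Lean on these libraries where they do the work, as an engineer would, in place of code of your own. Each camera call takes 0.05 s, during which the arm holds its last target. There are 200 camera calls.

TASK

Stand the tipped-over cup up on its base on the counter and let go of it, then take it afresh and set it upright on the narrow wooden riser shelf, in the gap between the two jars, clear of both and centred across the plank. Nest the other cup, of the same kind, fully down into it, so that both end upright there. Do not drop the cups, and leave the jars and the other things on the counter where they are.

Things in the scene. Friction and masses are not known exactly. Their poses are not given: they have to be found in the camera images.
- cup_lying: Tipped-over cup, on its side, mouth roughly to the robot's left (+y): white ceramic conical cup, 80 tall, outer diameter 41 at the base, 64 at the rim, wall 2.5, solid bottom (inner floor 28 above the underside), no handle, 0.18 kg. Origin: centre of the underside; z along its axis, base to rim. Lying on its taper, the axis rises 8.2 degrees towards the rim, origin 20 above the counter.
- cup_standing: Second, identical cup, upright on the counter: white ceramic conical cup, 80 tall, outer diameter 41 at the base, 64 at the rim, wall 2.5, solid bottom (inner floor 28 above the underside), no handle, 0.18 kg. Origin: centre of the underside; z along its axis, base to rim. Fully nested, its underside rests on the other's inner floor, its top 28 proud of the lower rim, 1 play all round.
- riser_mid (a point): Centre of the riser shelf's top face, mid-gap between the jars. Fixed level wooden plank 320 long (y), only 40 wide (x), 15 thick, on two legs near its ends; top 80 above the counter. x points across the plank, away from the robot, y along it, z up.
- jar_left: Amber glass spice jar with steel lid, 44 diameter, 70 tall, standing loose on the plank towards its +y end, 76 to 88 from the middle. Origin: centre of the underside.
- jar_right: The same kind of jar towards the plank's -y end, 76 to 88 from the middle. Origin: centre of the underside.
- mill: Dark wooden pepper mill, 52 diameter, 132 tall, standing loose on the counter on the robot's left. Origin: centre of the underside.
- mixing_bowl: White mixing bowl, 170 diameter, 78 tall, with a steel spoon in it rising to 150, on the counter on the robot's left. Origin: centre of the underside.
- salt_dish: Terracotta salt dish, 70 diameter, 35 tall, on the counter between the two cups. Origin: centre of the underside.
- spatula: Wooden spatula lying flat on the counter near the right-hand side. Origin: near its middle, on the underside.
Not all that is in view belongs to the job. What is shaped like the cup_lying but red or yellow is not meant.

How it is judged (in metres and radians):
On the way, in this order (a step that is already met when the one before it is completed fails the run):
1. the tipped-over cup stands upright on the counter, let go and at rest (angle between cup_lying's own z axis and vertical below 0.12 rad and height (world z) of cup_lying below 0.016 m and linear speed of cup_lying below 0.03 m/s and contact force between the fingers and cup_lying below 0.1 N), for 0.2 s.
2. that cup stands upright in the middle of the riser shelf between the jars, let go and at rest (angle between cup_lying's own z axis and vertical below 0.12 rad and x of cup_lying in the frame of riser_mid between -0.01 and 0.01 m and y of cup_lying in the frame of riser_mid between -0.03 and 0.03 m and z of cup_lying in the frame of riser_mid between -0.005 and 0.006 m and linear speed of cup_lying below 0.03 m/s and contact force between the fingers and cup_lying below 0.1 N), for 0.2 s.
At the end, for the whole second after the job is handed in: First cup upright (7 deg) on the plank, within 10 mm of its centre line and 30 mm of its middle lengthwise, touching no jar; second cup upright in it, axes within 6 mm, underside 23 to 33 mm above the first's; both released and at rest (all of step 2 and angle between cup_standing's own z axis and vertical below 0.12 rad and horizontal distance between cup_standing and cup_lying below 0.006 m and z of cup_standing in the frame of cup_lying between 0.023 and 0.033 m and linear speed of cup_standing below 0.03 m/s and contact force between the fingers and cup_standing below 0.1 N and contact force between cup_lying and jar_left below 0.2 N and contact force between cup_lying and jar_right below 0.2 N).
It fails at once if the tipped-over cup is dropped (moves faster than 0.6 m/s while not held) (contact force between the fingers and cup_lying below 0.1 N and linear speed of cup_lying above 0.6 m/s).
It fails at once if the second cup is dropped (moves faster than 0.6 m/s while not held) (contact force between the fingers and cup_standing below 0.1 N and linear speed of cup_standing above 0.6 m/s).
It fails at once if a jar on the shelf is moved more than 15 mm (distance of any of jar_left, jar_right from where it was at the start of the episode above 0.015 m).
It fails at once if the mill, mixing bowl, salt dish or spatula is moved more than 30 mm (distance of any of mill, mixing_bowl, salt_dish, spatula from where it was at the start of the episode above 0.03 m).
It also fails if it takes over 72 s, if anything falls off the work surface, if the arm or the gripper's body presses on something with over 40 N, if the wrist force passes 120 N, or if a joint passes its speed limit or range.

## Working session

There is one attempt and no reset: what is moved stays moved. The work goes in short steps, Python scripts to look and compute and a shell command to move; the robot and the scene stay as the last step left them, time stands still between calls to the robot, and variables do not carry over. Pictures are saved under pics/ and viewed, at most 10 in all, crops included, and the job is handed in when it is done.

```bash
mkdir -p pics; cat > h.py <<'E'
import numpy as np,cv2
from rig import bot,viewer,workorder,models
def world(cam,depth,mask,info=None):
    i=info or viewer.camera_info(cam); v,u=np.nonzero(mask&(depth>0)); d=depth[v,u]
    P=np.c_[(u-i['cx'])/i['fx']*d,(v-i['cy'])/i['fy']*d,d,np.ones(len(d))]
    return (np.linalg.inv(i['world_to_cam'])@P.T).T[:,:3]
def px(cam,p):
    i=viewer.camera_info(cam); c=i['world_to_cam']@np.r_[p,1]
    return np.round([c[0]/c[2]*i['fx']+i['cx'],c[1]/c[2]*i['fy']+i['cy']],0)
E
python3 - <<'E'
from h import *
np.set_printoptions(precision=4,suppress=True)
s=bot.read_state(); print(s['time_s'],s['tcp_rot'],s['opening'])
for c in ['top','side']:
    im,d=viewer.capture(c); cv2.imwrite(f'pics/{c}0.png',im)
    for t in ['cup_lying','cup_standing','riser_mid','jar_left','jar_right','salt_dish','mill','mixing_bowl','spatula']:
        print(c,t,[(round(r['p'],2),np.array(r['xyz']),px(c,r['xyz'])) for r in models.tip_of(c,t)])
print(bot.read_state()['time_s'])
E
```

```text
0.0 [[-0.8979  0.4401 -0.0013]
 [ 0.4401  0.8979 -0.0018]
 [ 0.0004 -0.0021 -1.    ]] 1.0025253588745255
top cup_lying [(0.92, array([ 0.344 , -0.2295,  0.0225]), array([420., 284.])), (0.79, array([ 0.4446, -0.2442,  0.0193]), array([425., 242.])), (0.65, array([ 0.2193, -0.3333,  0.0214]), array([465., 337.])), (0.24, array([ 0.4237,  0.1896, -0.0022]), array([246., 251.]))]
top cup_standing [(0.57, array([ 0.4244,  0.1908, -0.0007]), array([246., 250.])), (0.48, array([ 0.4451, -0.246 ,  0.0198]), array([425., 242.]))]
top riser_mid [(0.78, array([ 0.6396, -0.035 ,  0.0804]), array([340., 156.]))]
top jar_left [(0.8, array([0.6439, 0.0456, 0.0793]), array([306., 154.]))]
top jar_right []
top salt_dish [(0.75, array([ 0.4587,  0.0082, -0.0004]), array([321., 237.]))]
top mill [(0.89, array([ 0.3505,  0.3626, -0.0045]), array([174., 280.]))]
top mixing_bowl [(0.94, array([ 0.5913,  0.4797, -0.0016]), array([131., 183.]))]
top spatula [(0.83, array([ 0.3233, -0.4576,  0.0001]), array([511., 293.])), (0.73, array([ 0.5931,  0.4806, -0.0036]), array([131., 182.]))]
side cup_lying [(0.68, array([ 0.2252, -0.3345,  0.0176]), array([260., 413.])), (0.6, array([ 0.3402, -0.2328,  0.0172]), array([298., 357.]))]
side cup_standing [(0.82, array([ 0.4208,  0.1926, -0.0009]), array([282., 223.]))]
side riser_mid [(0.9, array([ 0.6435, -0.0321,  0.0804]), array([390., 243.]))]
side jar_left [(0.87, array([0.6488, 0.0457, 0.081 ]), array([380., 221.]))]
side jar_right [(0.58, array([ 0.638 , -0.1114,  0.0797]), array([400., 267.]))]
side salt_dish [(0.79, array([ 0.4603,  0.0128, -0.0046]), array([315., 268.]))]
side mill [(0.76, array([0.351 , 0.3663, 0.0044]), array([243., 186.]))]
side mixing_bowl []
side spatula [(0.79, array([ 0.3212, -0.4591,  0.0035]), array([322., 457.]))]
1.0
```

View pics/top0.png

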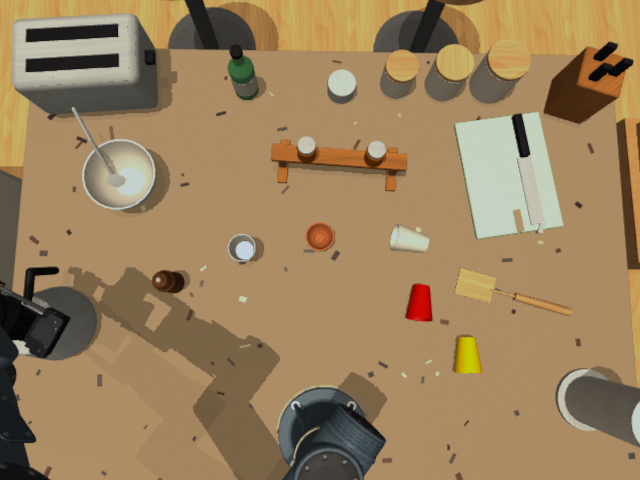

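View pics/side0.png

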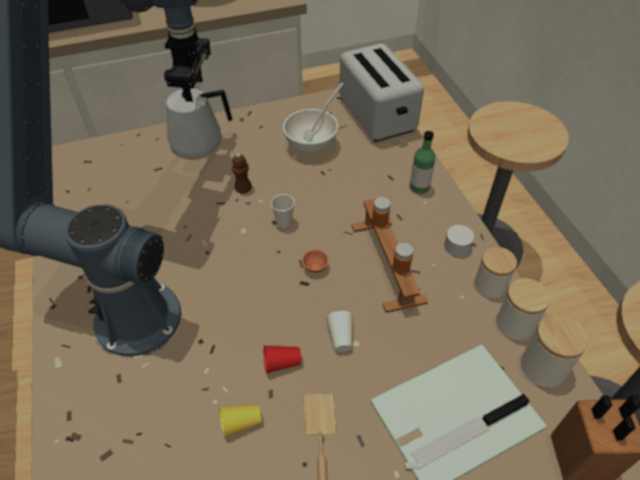

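The candidates for the lying cup in the top view are white (410,240), red (420,303) and yellow (467,355). The upright white cup is at (243,248), and the ramekin at (342,84) isn't one of ours. By the description, the tipped cup is the white one at (410,240). Next I'll check it in a close crop and fit its shape from depth.

```bash
cat >> h.py <<'E'
from scipy.optimize import least_squares
from scipy.spatial.transform import Rotation as R
def conefit(P,o,yaw):
    # lying cup: origin x,y and yaw of axis; elevation 8.2, z 20
    def f(q):
        a=np.array([np.cos(q[2])*np.cos(.1431),np.sin(q[2])*np.cos(.1431),np.sin(.1431)])
        v=P-np.array([q[0],q[1],.0203]); t=v@a; r=np.linalg.norm(v-np.outer(t,a),axis=1)
        s=(r-(.0205+.0115*t/.08))*np.cos(.1431)
        return np.where(t>0,s,np.maximum(-t,0)) 
    return least_squares(f,[*o,yaw],loss='soft_l1',f_scale=.002)
def circ(P):
    f=lambda q:np.hypot(P[:,0]-q[0],P[:,1]-q[1])-q[2]
    return least_squares(f,[*P[:,:2].mean(0),.03],loss='soft_l1',f_scale=.002).x
E
python3 - <<'E'
from h import *
np.set_printoptions(precision=4,suppress=True)
im0=None
for c in ['top','side']:
    im,d=viewer.capture(c)
    if c=='top': cv2.imwrite('pics/crop1.png',cv2.resize(im[140:360,210:500],None,fx=2.5,fy=2.5))
    A=world(c,d,d>0)
    def near(x,y,r,z0,z1): return A[(np.hypot(A[:,0]-x,A[:,1]-y)<r)&(A[:,2]>z0)&(A[:,2]<z1)]
    P=near(.449,-.205,.065,.012,.09); q=conefit(P,[.4446,-.245],1.5); print(c,'lying',len(P),q.x,np.degrees(q.x[2]),np.sqrt(np.mean(q.fun**2)))
    S=near(.422,.191,.06,.01,.1); T=S[S[:,2]>.072]; print('stand zmax',S[:,2].max(),len(T),circ(T))
    B=A[(abs(A[:,0]-.643)<.06)&(abs(A[:,1]+.033)<.2)&(abs(A[:,2]-.08)<.006)]
    r=cv2.minAreaRect((B[:,:2]*1000).astype(np.float32)); print('riser',r,np.median(B[:,2]),len(B))
    for n,y in (('JL',.0457),('JR',-.111)):
        J=near(.643,y,.045,.138,.16); print(n,len(J),circ(J) if len(J)>5 else '')
    D=near(.46,.01,.06,.025,.05); print('dish',D.max(0),D.min(0))
E
```

```text
top lying 701 [ 0.4416 -0.246   1.3678] 78.36865576570227 0.0018631131634363862
stand zmax 0.08584600921260055 130 [0.4225 0.1912 0.0299]
riser ((639.1154174804688, -31.908187866210938), (319.58038330078125, 42.50822448730469), 86.02725219726562) 0.08039658100966984 1752
JL 270 [0.6427 0.0449 0.0145]
JR 264 [ 0.6349 -0.1105  0.0144]
dish [0.4903 0.0462 0.041 ] [ 0.4241 -0.0208  0.025 ]
side lying 844 [ 0.4431 -0.2481  1.3613] 77.99694365331894 0.003359037708505721
stand zmax 0.08713549613221483 156 [0.4242 0.1899 0.0301]
riser ((641.830322265625, -33.50018310546875), (326.0033264160156, 43.36327362060547), 86.12397003173828) 0.08118681922918347 1054
JL 204 [0.6448 0.0411 0.0156]
JR 237 [ 0.6365 -0.1143  0.0153]
dish [0.4938 0.0488 0.0433] [ 0.425  -0.0229  0.0251]
```

View pics/crop1.png

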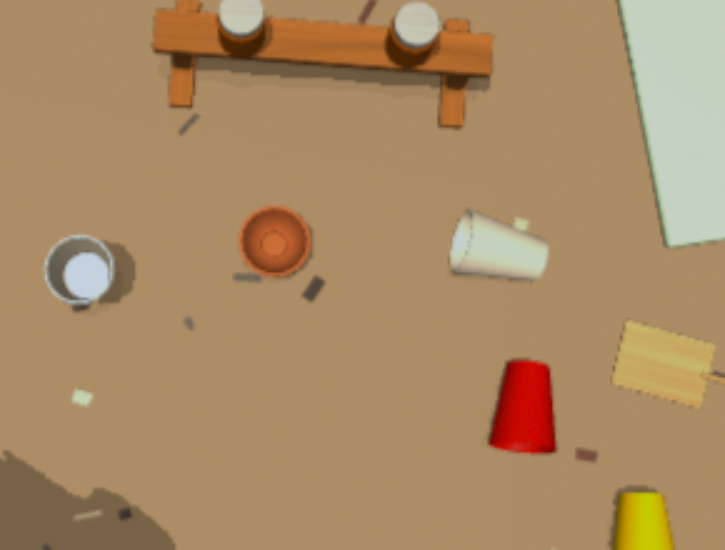

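The crop shows the white cup lying with its mouth at left (465,243) and base at right (545,262). The red and yellow ones are look-alikes, so the choice stands. Next I'll work out the first moves.

```bash
cat >> h.py <<'E'
def frame(yaw_y,tilt_dir,tilt):
    """tool y horizontal at yaw_y (deg); back direction tilted `tilt` deg from vertical towards yaw tilt_dir"""
    t=np.radians(tilt);d=np.radians(tilt_dir);b=np.array([np.sin(t)*np.cos(d),np.sin(t)*np.sin(d),np.cos(t)])
    y=np.array([np.cos(np.radians(yaw_y)),np.sin(np.radians(yaw_y)),0]);z=-b
    return np.c_[np.cross(y,z),y,z]
def rows(pts,p0=None,R0=None):
    s=bot.read_state(); p=np.array(s['position']) if p0 is None else p0; M=np.array(s['tcp_rot']) if R0 is None else R0
    for g,F in pts:  # g = grasp point
        t=g+.008*F[:,2]; v=M.T@(t-p); w=R.from_matrix(M.T@F).as_rotvec(degrees=True)
        print(np.round(v,4),np.round(w,1))
E
python3 - <<'E'
from h import *
F=frame(-11.8,78.2,36.8); g=np.array([.4525,-.1985,.027]); b=-F[:,2]
s=bot.read_state();M=np.array(s['tcp_rot']);g0=np.array(s['position'])-.008*M[:,2]
rows([(g0+[.03,-.1,.1],M),(g+.16*b+[0,0,.06],F),(g+.10*b,F)])
E
```

```text
[-0.071  -0.0766 -0.1   ] [0. 0. 0.]
[-0.4712 -0.5158 -0.0103] [ 24.3 -31.2  72.9]
[-0.4801 -0.5506  0.0977] [ 24.3 -31.2  72.9]
```

```bash
python3 -m jog '[[1,-0.03,-0.035,-0.1,0,0,0],[1,-0.071,-0.0766,-0.1,0,0,0],[1,-0.071,-0.0766,-0.1,0,0,0],[1,-0.4712,-0.5158,-0.04,24.3,-31.2,72.9],[1,-0.4712,-0.5158,-0.04,24.3,-31.2,72.9],[1,-0.4712,-0.5158,-0.04,24.3,-31.2,72.9],[1,-0.4712,-0.5158,-0.04,24.3,-31.2,72.9],[1,-0.4712,-0.5158,-0.04,24.3,-31.2,72.9],[1,-0.4712,-0.5158,-0.04,24.3,-31.2,72.9],[1,-0.4712,-0.5158,-0.04,24.3,-31.2,72.9],[1,-0.4712,-0.5158,-0.04,24.3,-31.2,72.9],[1,-0.4712,-0.5158,-0.04,24.3,-31.2,72.9],[1,-0.4712,-0.5158,-0.04,24.3,-31.2,72.9],[1,-0.4712,-0.5158,-0.0103,24.3,-31.2,72.9],[1,-0.4712,-0.5158,-0.0103,24.3,-31.2,72.9],[1,-0.4712,-0.5158,-0.0103,24.3,-31.2,72.9],[1,-0.4712,-0.5158,-0.0103,24.3,-31.2,72.9]]'
python3 - <<'E'
from h import *
np.set_printoptions(precision=4,suppress=True)
s=bot.read_state(); print(s['joint_positions'],s['force'])
F=frame(-11.8,78.2,36.8); g=np.array([.4525,-.1985,.027]); b=-F[:,2]
i=viewer.camera_info('wrist');im,d=viewer.capture('wrist'); cv2.imwrite('pics/w1.png',im)
A=world('wrist',d,d>0,i)
P=A[(np.hypot(A[:,0]-.449,A[:,1]+.205)<.065)&(A[:,2]>.012)&(A[:,2]<.09)]
q=conefit(P,[.4424,-.247],1.36);print(len(P),q.x,np.degrees(q.x[2]),np.sqrt(np.mean(q.fun**2)))
print(models.tip_of('wrist','cup_lying')[:2])
rows([(g+.16*b+[0,0,.06],F),(g+.10*b,F),(g,F)])
E
```

```text
time_s: 3.22
position: [0.4718, -0.1089, 0.2097]
tcp_rot: [[0.164, 0.979, -0.121], [0.784, -0.203, -0.587], [-0.599, 0.001, -0.801]]
force: [-0.4, -0.2, 0.7]
opening: 0.999
grasp_force: 0.0
[ -2.9764  26.5034 100.4864 -40.4845  65.8239  30.1682] [-0.3505 -0.2388  0.6881]
3180 [ 0.4459 -0.2414  1.3612] 77.98841866206186 0.001412943374048704
[{'xyz': [0.446, -0.2464, 0.0249], 'p': 0.79}, {'xyz': [0.3436, -0.2319, 0.0199], 'p': 0.68}]
[ 0.     -0.0004  0.001 ] [0.1 0.  0. ]
[ 0.036  -0.0006  0.109 ] [0.1 0.  0. ]
[ 0.036  -0.0007  0.209 ] [0.1 0.  0. ]
```

View pics/w1.png

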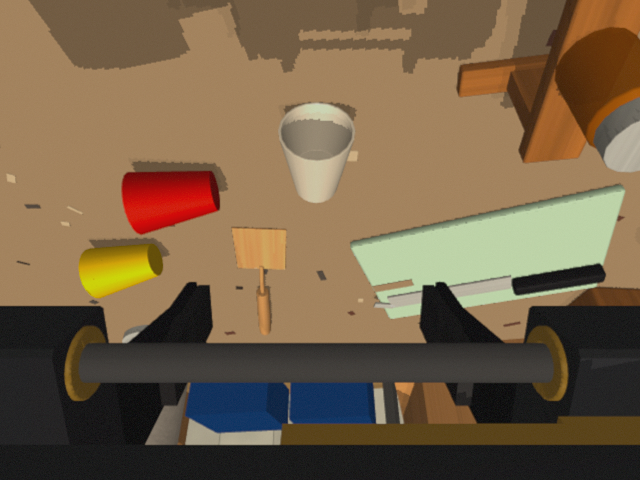

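The wrist view shows the white cup at (317,150), centred between the fingers, with the red and yellow cups off to the left. The cone fits agree to about 2 mm, so I'll go in and grasp.

```bash
python3 -m jog '[[1,0.036,0,0.05,0,0,0],[1,0.036,0,0.1,0,0,0],[1,0.036,0,0.14,0,0,0],[1,0.036,0,0.17,0,0,0],[1,0.036,0,0.19,0,0,0],[1,0.036,0,0.208,0,0,0],[1,0.036,0,0.208,0,0,0],[1,0.036,0,0.208,0,0,0],[0.5,0.036,0,0.208,0,0,0],[0.5,0.036,0,0.208,0,0,0],[0.5,0.036,0,0.208,0,0,0],[0.5,0.036,0,0.208,0,0,0],[0.5,0.036,0,0.208,0,0,0],[0.5,0.036,0,0.208,0,0,0]]'
```

```text
time_s: 5.08
position: [0.4518, -0.2031, 0.0207]
tcp_rot: [[0.164, 0.979, -0.122], [0.784, -0.204, -0.587], [-0.599, -0.0, -0.801]]
force: [1.1, 1.9, 3.1]
opening: 0.649
grasp_force: 31.1
```

```bash
python3 - <<'E'
from h import *
F=frame(-11.8,78.2,36.8); s=bot.read_state();M=np.array(s['tcp_rot']);g0=np.array(s['position'])-.008*M[:,2]
for k in range(1,11): rows([(g0+[0,-.0,.08],M@R.from_rotvec([0,8.18*k,0],degrees=True).as_matrix())])
rows([(g0+[0,0,.08],M)])
E
```

```text
[-0.0468 -0.     -0.0641] [ 0.   8.2 -0. ]
[-0.0457 -0.     -0.0644] [ 0.  16.4 -0. ]
[-0.0446 -0.     -0.0648] [ 0.  24.5 -0. ]
[-0.0436 -0.     -0.0653] [ 0.  32.7 -0. ]
[-0.0427 -0.     -0.066 ] [ 0.  40.9 -0. ]
[-0.0419 -0.     -0.0668] [ 0.  49.1 -0. ]
[-0.0412 -0.     -0.0677] [ 0.  57.3 -0. ]
[-0.0407 -0.     -0.0687] [ 0.  65.4 -0. ]
[-0.0403 -0.     -0.0698] [ 0.  73.6  0. ]
[-0.04   -0.     -0.0709] [ 0.  81.8 -0. ]
[-0.0479 -0.     -0.064 ] [0. 0. 0.]
```

```bash
python3 -m jog '[[0.5,-0.012,0,-0.016,0,0,0],[0.5,-0.024,0,-0.032,0,0,0],[0.5,-0.036,0,-0.048,0,0,0],[0.5,-0.048,0,-0.064,0,0,0],[0.5,-0.0468,0,-0.0641,0,8,0],[0.5,-0.0457,0,-0.0644,0,16,0],[0.5,-0.0446,0,-0.0648,0,24.5,0],[0.5,-0.0436,0,-0.0653,0,32.7,0],[0.5,-0.0427,0,-0.066,0,41,0],[0.5,-0.0419,0,-0.0668,0,49,0],[0.5,-0.0412,0,-0.0677,0,57.3,0],[0.5,-0.0407,0,-0.0687,0,65.4,0],[0.5,-0.0403,0,-0.0698,0,73.6,0],[0.5,-0.04,0,-0.0709,0,81.8,0],[0.5,-0.04,0,-0.0709,0,81.8,0],[0.5,-0.04,0,-0.0709,0,81.8,0],[0.5,-0.04,0,-0.0709,0,81.8,0]]'
python3 - <<'E'
from h import *
np.set_printoptions(precision=4,suppress=True)
s=bot.read_state();print(s['joint_positions'],s['force']);M=np.array(s['tcp_rot']);print('g',np.array(s['position'])-.008*M[:,2])
im,d=viewer.capture('side');cv2.imwrite('pics/s2.png',cv2.resize(im[150:450,180:500],None,fx=2.4,fy=2))
for r in models.outline_of('side','cup_lying')[:4]:
    P=world('side',d,r['mask']); print(r['p'],P.min(0),P.max(0),np.median(P,0))
print(models.tip_of('side','cup_lying'))
print(px('side',[.4528,-.198,.05]))
E
```

```text
time_s: 7.2
position: [0.4536, -0.1918, 0.102]
tcp_rot: [[0.144, 0.979, 0.143], [0.694, -0.203, 0.691], [0.706, -0.0, -0.708]]
force: [-0.7, 0.1, -1.5]
opening: 0.647
grasp_force: 31.4
[-56.8664  42.9091  95.7151  30.5266  78.4288 -61.5658] [-0.7358  0.1054 -1.519 ]
g [ 0.4525 -0.1973  0.1077]
0.87 [ 0.1369 -0.368  -0.0034] [ 0.2236 -0.2879  0.0675] [ 0.1764 -0.3442  0.0475]
0.84 [ 0.3778 -0.3782 -0.0014] [ 0.5235 -0.0788  0.456 ] [ 0.4624 -0.1775  0.1235]
0.8 [ 0.2603 -0.2553 -0.0011] [ 0.3452 -0.1928  0.0663] [ 0.2983 -0.2384  0.0465]
[{'xyz': [0.3424, -0.2312, 0.0189], 'p': 0.74}, {'xyz': [0.2238, -0.3362, 0.017], 'p': 0.68}, {'xyz': [0.4573, -0.1986, 0.0585], 'p': 0.58}]
[340. 324.]
```

View pics/s2.png

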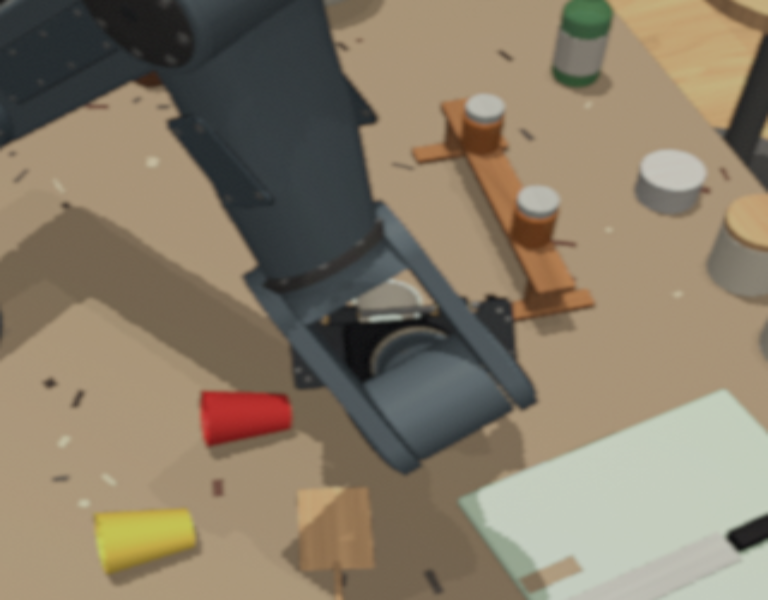

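The side view shows the rim upright between the fingers at (390,300), and the network puts the underside at z≈0.0585. I'll lower it most of the way and then go in small steps.

```bash
python3 -m jog '[[0.5,-0.007,0,0.007,0,0,0],[0.5,-0.014,0,0.014,0,0,0],[0.5,-0.021,0,0.021,0,0,0],[0.5,-0.028,0,0.028,0,0,0],[0.5,-0.033,0,0.033,0,0,0],[0.5,-0.036,0,0.036,0,0,0],[0.5,-0.036,0,0.036,0,0,0],[0.5,-0.036,0,0.036,0,0,0]]'; python3 -m jog '[[0.5,-0.0015,0,0.0015,0,0,0],[0.5,-0.0015,0,0.0015,0,0,0],[0.5,-0.0015,0,0.0015,0,0,0]]'
```

```text
time_s: 8.35
position: [0.4537, -0.193, 0.0506]
tcp_rot: [[0.145, 0.979, 0.144], [0.692, -0.205, 0.692], [0.707, -0.0, -0.707]]
force: [-0.1, 0.3, -1.8]
opening: 0.649
grasp_force: 31.4
time_s: 8.72
position: [0.4536, -0.1929, 0.0483]
tcp_rot: [[0.145, 0.979, 0.144], [0.692, -0.205, 0.692], [0.707, -0.001, -0.707]]
force: [-0.2, 0.3, -2.2]
opening: 0.648
grasp_force: 31.4
```

```bash
for i in 1 2; do python3 -m jog '[[0.5,-0.0014,0,0.0014,0,0,0],[0.5,-0.0014,0,0.0014,0,0,0],[0.5,-0.0014,0,0.0014,0,0,0]]' | egrep 'pos|force'; done
```

```text
position: [0.4535, -0.1928, 0.0462]
force: [1.3, -0.2, -2.1]
grasp_force: 31.4
position: [0.4535, -0.1929, 0.0443]
force: [0.2, -0.2, -1.9]
grasp_force: 31.4
```

```bash
for i in 1 2; do python3 -m jog '[[0.5,-0.001,0,0.001,0,0,0],[0.5,-0.001,0,0.001,0,0,0],[0.5,-0.001,0,0.001,0,0,0]]' | egrep 'pos|force'; done
```

```text
position: [0.4535, -0.1929, 0.0429]
force: [0.4, 0.2, -2.0]
grasp_force: 31.4
position: [0.4537, -0.1926, 0.0427]
force: [-0.4, -0.9, 5.9]
grasp_force: 31.0
```

Contact is at base height, so I'll open and back out along the tool axis.

```bash
python3 -m jog '[[0.7,0,0,0,0,0,0],[0.8,0,0,0,0,0,0],[1,0,0,0,0,0,0],[1,0,0,0,0,0,0],[1,0,0,0,0,0,0],[1,0,0,0,0,0,0],[1,0,0,-0.02,0,0,0],[1,0,0,-0.05,0,0,0],[1,0,0,-0.09,0,0,0],[1,0,0,-0.14,0,0,0],[1,0,0,-0.14,0,0,0],[1,0,0,-0.14,0,0,0]]'
python3 - <<'E'
from h import *
np.set_printoptions(precision=4,suppress=True)
i=viewer.camera_info('wrist');im,d=viewer.capture('wrist');cv2.imwrite('pics/w3.png',im)
A=world('wrist',d,d>0,i);P=A[(np.hypot(A[:,0]-.4525,A[:,1]+.1985)<.06)&(A[:,2]>.01)&(A[:,2]<.1)]
T=P[P[:,2]>.074];print(P[:,2].max(),len(T),circ(T)); print(models.tip_of('wrist','cup_lying'),models.tip_of('wrist','cup_standing'))
im,d=viewer.capture('top');A=world('top',d,d>0);P=A[(np.hypot(A[:,0]-.4525,A[:,1]+.1985)<.06)&(A[:,2]>.01)&(A[:,2]<.1)]
T=P[P[:,2]>.072];print(P[:,2].max(),len(T),circ(T) if len(T)>5 else '')
M=np.array(bot.read_state()['tcp_rot']);print(bot.read_state()['joint_positions'])
F=frame(-13.8,0,0); g=np.array([.4525,-.1985,.055])
rows([(g+[0,-.03,.13],F),(g+[0,0,.10],F)])
E
```

```text
time_s: 11.72
position: [0.4329, -0.2888, 0.1401]
tcp_rot: [[0.146, 0.979, 0.144], [0.691, -0.205, 0.693], [0.708, -0.002, -0.706]]
force: [0.2, 0.0, -1.1]
opening: 1.002
grasp_force: 0.0
0.0811533949183754 1475 [ 0.4541 -0.1988  0.0301]
[{'xyz': [0.3429, -0.2326, 0.0207], 'p': 0.93}, {'xyz': [0.4534, -0.1935, 0.0034], 'p': 0.88}] []
0.08333489890100054 141 [ 0.4507 -0.1974  0.0299]
[-63.1475  42.8518  85.6165  26.1444  89.7595 -60.6416]
[0.0704 0.0068 0.0178] [ -1.  -45.1   1.9]
[0.0698 0.0008 0.0598] [ -1.  -45.1   1.9]
```

View pics/w3.png

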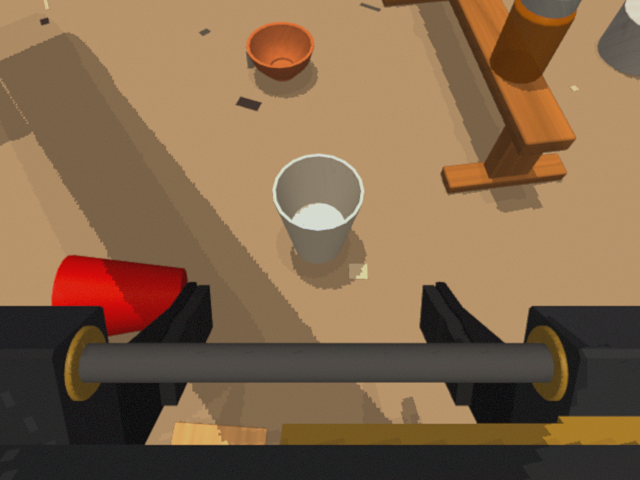

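The wrist view shows the first cup upright and free at (318,195), so step 1 should be met. Next I'll regrasp it from above with the fingers closing across the plank direction.

```bash
python3 - <<'E'
from h import *
F=frame(-3.9,0,0); g=np.array([.4525,-.198,.055])
rows([(g+[0,-.03,.13],F),(g+[0,0,.10],F),(g+[0,0,.05],F),(g+[0,0,.02],F),(g,F)])
E
```

```text
[0.0707 0.0067 0.0181] [  2.9 -45.1  -7.5]
[0.0702 0.0007 0.0601] [  2.9 -45.1  -7.5]
[0.0347 0.0008 0.0954] [  2.9 -45.1  -7.5]
[0.0135 0.0009 0.1166] [  2.9 -45.1  -7.5]
[-0.0007  0.001   0.1307] [  2.9 -45.1  -7.5]
```

```bash
python3 -m jog '[[1,0.0707,0.0067,0.0181,2.9,-45.1,-7.5],[1,0.0707,0.0067,0.0181,2.9,-45.1,-7.5],[1,0.0707,0.0067,0.0181,2.9,-45.1,-7.5],[1,0.0707,0.0067,0.0181,2.9,-45.1,-7.5],[1,0.0707,0.0067,0.0181,2.9,-45.1,-7.5],[1,0.0707,0.0067,0.0181,2.9,-45.1,-7.5],[1,0.0702,0.0007,0.0601,2.9,-45.1,-7.5],[1,0.0702,0.0007,0.0601,2.9,-45.1,-7.5],[1,0.0347,0.0008,0.0954,2.9,-45.1,-7.5],[1,0.0135,0.0009,0.1166,2.9,-45.1,-7.5],[1,0,0.001,0.13,2.9,-45.1,-7.5],[1,0,0.001,0.13,2.9,-45.1,-7.5],[1,0,0.001,0.13,2.9,-45.1,-7.5],[0.5,0,0.001,0.13,2.9,-45.1,-7.5],[0.5,0,0.001,0.13,2.9,-45.1,-7.5],[0.5,0,0.001,0.13,2.9,-45.1,-7.5],[0.5,0,0.001,0.13,2.9,-45.1,-7.5],[0.5,0,0.001,0.13,2.9,-45.1,-7.5]]'
```

```text
time_s: 14.18
position: [0.4532, -0.2001, 0.049]
tcp_rot: [[0.069, 0.998, 0.002], [0.998, -0.069, -0.004], [-0.004, 0.003, -1.0]]
force: [-0.9, 0.3, 5.2]
opening: 0.714
grasp_force: 30.0
```

```bash
python3 - <<'E'
from h import *
F=frame(-3.9,0,0); s=bot.read_state();M=np.array(s['tcp_rot']);g0=np.array(s['position'])-.008*M[:,2]
rows([(g0+[0,0,.05],F),(g0+[0,0,.18],F),(np.array([.641,-.0335,g0[2]+.18]),F)])
E
```

```text
[-0.0002  0.0001 -0.05  ] [ 0.2  0.2 -0.1]
[-0.0006  0.0005 -0.18  ] [ 0.2  0.2 -0.1]
[ 0.1786  0.1763 -0.1802] [ 0.2  0.2 -0.1]
```

```bash
python3 -m jog '[[0.5,0,0,-0.01,0,0,0],[0.5,0,0,-0.03,0.2,0.2,0],[0.5,0,0,-0.06,0.2,0.2,0],[0.5,0,0,-0.1,0.2,0.2,0],[0.5,0,0,-0.14,0.2,0.2,0],[0.5,0,0,-0.17,0.2,0.2,0],[0.5,0.01,0.01,-0.18,0.2,0.2,0],[0.5,0.04,0.04,-0.18,0.2,0.2,0],[0.5,0.07,0.07,-0.18,0.2,0.2,0],[0.5,0.1,0.1,-0.18,0.2,0.2,0],[0.5,0.13,0.13,-0.18,0.2,0.2,0],[0.5,0.155,0.155,-0.18,0.2,0.2,0],[0.5,0.17,0.17,-0.18,0.2,0.2,0],[0.5,0.1785,0.176,-0.18,0.2,0.2,0],[0.5,0.1785,0.176,-0.18,0.2,0.2,0],[0.5,0.1785,0.176,-0.18,0.2,0.2,0]]'
python3 - <<'E'
from h import *
np.set_printoptions(precision=4,suppress=True)
i=viewer.camera_info('wrist');im,d=viewer.capture('wrist');cv2.imwrite('pics/w4.png',im)
A=world('wrist',d,d>0,i)
B=A[(abs(A[:,0]-.641)<.06)&(abs(A[:,1]+.033)<.2)&(abs(A[:,2]-.08)<.005)]
for y in np.arange(-.2,.14,.03):
    Q=B[abs(B[:,1]-y)<.006]
    if len(Q)>20: print(round(y,2),len(Q),np.percentile(Q[:,0],[1,50,99]),np.median(Q[:,2]))
for n,y in (('JL',.0445),('JR',-.1115)):
    J=A[(np.hypot(A[:,0]-.64,A[:,1]-y)<.045)&(A[:,2]>.138)&(A[:,2]<.16)]; print(n,len(J),circ(J) if len(J)>5 else '')
for c in ['side','top']:
    viewer.capture(c); print(c,models.tip_of(c,'cup_lying'))
print(bot.read_state()['position'])
E
```

```text
time_s: 16.18
position: [0.6397, -0.0339, 0.2279]
tcp_rot: [[0.07, 0.998, -0.003], [0.998, -0.07, 0.0], [0.0, -0.003, -1.0]]
force: [-0.9, -0.2, -1.8]
opening: 0.712
grasp_force: 30.0
-0.02 753 [0.6247 0.644  0.6634] 0.07940626281740698
0.01 824 [0.6264 0.6462 0.6657] 0.07951244979314304
0.07 642 [0.6304 0.6525 0.6694] 0.07946600053375749
0.1 1044 [0.6326 0.652  0.6716] 0.07948255302106777
JL 3670 [0.6478 0.0456 0.0137]
JR 0 
side [{'xyz': [0.3436, -0.2316, 0.0209], 'p': 0.92}, {'xyz': [0.6463, -0.0355, 0.1763], 'p': 0.73}, {'xyz': [0.2222, -0.335, 0.0202], 'p': 0.65}]
top [{'xyz': [0.2205, -0.3372, 0.0196], 'p': 0.63}, {'xyz': [0.3468, -0.2283, 0.0216], 'p': 0.61}]
[ 0.6404 -0.0341  0.2286]
```

View pics/w4.png

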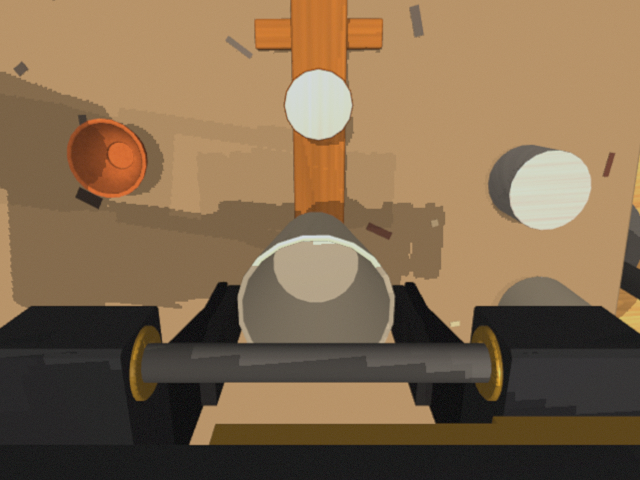

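The view shows the held cup upright at about (316,290), with the plank centre at column 319. I'll fit the rim in this same camera to get the relative offset.

```bash
python3 - <<'E'
from h import *
np.set_printoptions(precision=4,suppress=True)
i=viewer.camera_info('wrist');im,d=viewer.capture('wrist');s=bot.read_state();print(s['position'])
A=world('wrist',d,d>0,i);p=s['position']
P=A[(np.hypot(A[:,0]-p[0],A[:,1]-p[1])<.05)&(A[:,2]>.17)&(A[:,2]<.30)]
m=world('wrist',d,(d>0)&(np.add.outer(np.arange(480),0*np.arange(640))<335)&(im.min(2)>90),i)
Q=m[(np.hypot(m[:,0]-p[0],m[:,1]-p[1])<.045)&(m[:,2]>.17)&(m[:,2]<.30)]
z=np.percentile(Q[:,2],99.5);T=Q[Q[:,2]>z-.004];print('rim z',z,len(T),circ(T),T[:,0].min(),T[:,0].max())
fl=Q[Q[:,2]<.22]; print('floor',len(fl),np.median(fl,0) if len(fl) else '')
print(models.tip_of('wrist','cup_lying')[:2],models.tip_of('wrist','riser_mid')[:2],models.tip_of('wrist','jar_left')[:2])
E
```

```text
[ 0.6404 -0.0341  0.2286]
rim z 0.25999059477994735 1766 [ 0.642  -0.0315  0.0302] 0.6106828818520444 0.6732424843946793
floor 5337 [ 0.6417 -0.0388  0.2071]
[{'xyz': [0.6388, -0.0332, 0.1819], 'p': 0.56}] [{'xyz': [0.6406, -0.0322, 0.0831], 'p': 0.84}] [{'xyz': [0.6469, 0.0433, 0.0792], 'p': 0.74}]
```

```bash
python3 -m jog '[[0.5,0,0.001,0,0,0,0],[0.5,0,0.001,0.015,0,0,0],[0.5,0,0.001,0.03,0,0,0],[0.5,0,0.001,0.045,0,0,0],[0.5,0,0.001,0.06,0,0,0],[0.5,0,0.001,0.075,0,0,0],[0.5,0,0.001,0.085,0,0,0],[0.5,0,0.001,0.092,0,0,0],[0.5,0,0.001,0.094,0,0,0],[0.5,0,0.001,0.094,0,0,0],[0.5,0,0.001,0.094,0,0,0]]' | egrep 'pos|force'; python3 -m jog '[[0.5,0,0,0.002,0,0,0],[0.5,0,0,0.002,0,0,0],[0.5,0,0,0.002,0,0,0]]'| egrep 'pos|force'; python3 -m jog '[[0.5,0,0,0.0015,0,0,0],[0.5,0,0,0.0015,0,0,0],[0.5,0,0,0.0015,0,0,0]]'| egrep 'pos|force'
```

```text
position: [0.642, -0.0337, 0.1349]
force: [-0.6, 0.0, -1.1]
grasp_force: 30.0
position: [0.6415, -0.0336, 0.1324]
force: [0.1, 0.6, -1.9]
grasp_force: 30.0
position: [0.6415, -0.0336, 0.1308]
force: [0.7, -0.3, -2.0]
grasp_force: 30.0
```

```bash
for i in 1 2 3; do python3 -m jog '[[0.5,0,0,0.001,0,0,0],[0.5,0,0,0.001,0,0,0],[0.5,0,0,0.001,0,0,0]]'| egrep 'pos|^force'; done
```

```text
position: [0.6415, -0.0336, 0.1298]
force: [0.3, 0.1, -2.4]
position: [0.6416, -0.0336, 0.1291]
force: [-1.7, 0.8, 1.1]
position: [0.6417, -0.0335, 0.1291]
force: [-2.5, -0.2, 5.8]
```

```bash
python3 -m jog '[[0.76,0,0,0,0,0,0],[0.85,0,0,0,0,0,0],[1,0,0,0,0,0,0],[1,0,0,0,0,0,0],[1,0,0,0,0,0,0],[1,0,0,-0.02,0,0,0],[1,0,0,-0.05,0,0,0],[1,0,0,-0.1,0,0,0],[1,0,0,-0.16,0,0,0],[1,0,0,-0.16,0,0,0],[1,0,0,-0.16,0,0,0]]'
python3 - <<'E'
from h import *
np.set_printoptions(precision=4,suppress=True)
i=viewer.camera_info('wrist');im,d=viewer.capture('wrist');A=world('wrist',d,d>0,i);cv2.imwrite('pics/w5.png',im)
P=A[(np.hypot(A[:,0]-.6415,A[:,1]+.0335)<.06)&(A[:,2]>.1)&(A[:,2]<.18)]
T=P[P[:,2]>.154];print('wrist rim',P[:,2].max(),circ(T),[np.median(T[np.abs(np.arctan2(T[:,1]+.0335,T[:,0]-.6415)-a)<.4][:,2]) for a in (-1.57,0,1.57)])
B=A[(abs(A[:,2]-.08)<.005)&(abs(A[:,0]-.641)<.06)&(abs(A[:,1]-.01)<.006)];print(np.percentile(B[:,0],[1,99]))
im,d=viewer.capture('side');cv2.imwrite('pics/s5.png',im);A=world('side',d,d>0)
P=A[(np.hypot(A[:,0]-.6415,A[:,1]+.0335)<.045)&(A[:,2]>.154)&(A[:,2]<.18)];print('side rim',len(P),circ(P) if len(P)>9 else '')
F=frame(-3.9,0,0);g=np.array([.424,.1905,.073])
rows([(np.array([.6,.03,.30]),F),(g+[0,0,.14],F),(g+[0,0,.08],F),(g,F)])
E
```

```text
time_s: 21.25
position: [0.6413, -0.0335, 0.2876]
tcp_rot: [[0.069, 0.998, -0.002], [0.998, -0.069, 0.0], [0.0, -0.002, -1.0]]
force: [-0.8, 0.1, -0.2]
opening: 1.003
grasp_force: 0.0
wrist rim 0.16125857038998692 [ 0.6429 -0.0308  0.03  ] [np.float64(0.15846566919614186), np.float64(0.15903816875097382), np.float64(0.15923200696298778)]
[0.6267 0.6656]
side rim 165 [ 0.6408 -0.0333  0.03  ]
[ 0.0604 -0.0448 -0.0058] [-0.3 -0.  -0.1]
[ 0.2082 -0.2311  0.0822] [-0.3 -0.  -0.1]
[ 0.2082 -0.2308  0.1422] [-0.3 -0.  -0.1]
[ 0.2081 -0.2304  0.2222] [-0.3 -0.  -0.1]
```

View pics/w5.png

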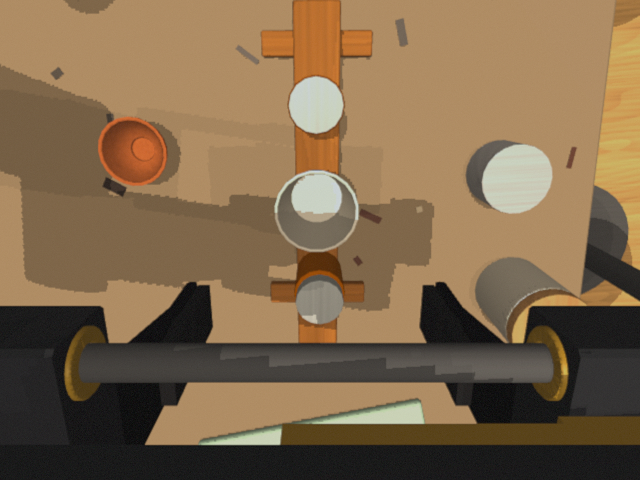

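The first cup stands upright at (316,210), centred on the plank and clear of both jars. Next is the second cup.

```bash
python3 -m jog '[[1,0.03,-0.02,-0.005,0,0,0],[1,0.06,-0.045,-0.006,0,0,0],[1,0.1,-0.1,0,0,0,0],[1,0.15,-0.15,0.04,0,0,0],[1,0.2082,-0.2311,0.0822,0,0,0],[1,0.2082,-0.2311,0.0822,0,0,0],[1,0.2082,-0.2311,0.0822,0,0,0],[1,0.2082,-0.2311,0.0822,0,0,0],[1,0.2082,-0.2311,0.0822,0,0,0],[1,0.2082,-0.2311,0.0822,0,0,0]]'
python3 - <<'E'
from h import *
np.set_printoptions(precision=4,suppress=True)
i=viewer.camera_info('wrist');im,d=viewer.capture('wrist');A=world('wrist',d,d>0,i);cv2.imwrite('pics/w6.png',im)
P=A[(np.hypot(A[:,0]-.424,A[:,1]-.1905)<.06)&(A[:,2]>.05)&(A[:,2]<.1)]
T=P[P[:,2]>.074];c=circ(T);print('wrist rim',P[:,2].max(),len(T),c,T.min(0),T.max(0));print(models.tip_of('wrist','cup_standing'))
F=frame(-3.9,0,0)
rows([(np.array([c[0],c[1],.073]),F)])
E
```

```text
time_s: 22.6
position: [0.4271, 0.1895, 0.2063]
tcp_rot: [[0.071, 0.997, 0.0], [0.997, -0.071, 0.0], [0.0, 0.0, -1.0]]
force: [-0.0, -0.4, -0.8]
opening: 1.005
grasp_force: 0.0
wrist rim 0.08176905563356668 1131 [0.4257 0.1922 0.03  ] [0.3943 0.16   0.074 ] [0.4569 0.2234 0.0818]
[{'xyz': [0.4245, 0.1928, 0.0015], 'p': 0.69}]
[ 0.0026 -0.001   0.1412] [-0.  -0.  -0.2]
```

View pics/w6.png

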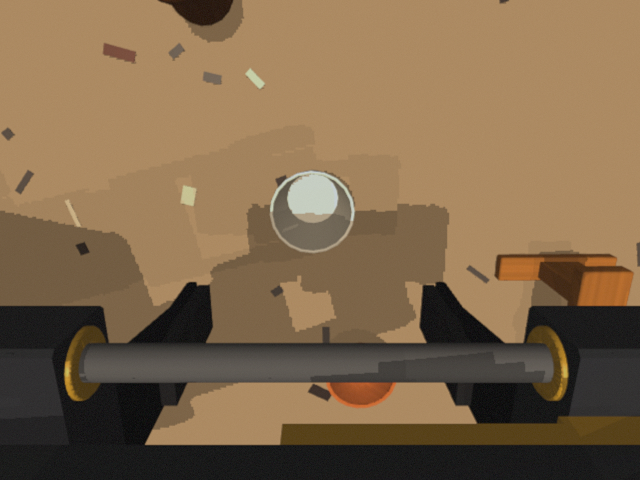

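The second cup is upright at (312,210), well between the fingers, with the dish and mill clear. I'll grasp it near the rim.

```bash
python3 -m jog '[[1,0.002,-0.002,0.04,0,0,0],[1,0.002,-0.002,0.08,0,0,0],[1,0.002,-0.002,0.11,0,0,0],[1,0.002,-0.002,0.13,0,0,0],[1,0.002,-0.002,0.141,0,0,0],[1,0.002,-0.002,0.141,0,0,0],[1,0.002,-0.002,0.141,0,0,0],[0.5,0.002,-0.002,0.141,0,0,0],[0.5,0.002,-0.002,0.141,0,0,0],[0.5,0.002,-0.002,0.141,0,0,0],[0.5,0.002,-0.002,0.141,0,0,0],[0.5,0.002,-0.002,0.141,0,0,0]]'; python3 -m jog '[[0.5,0,0,-0.01,0,0,0],[0.5,0,0,-0.03,0,0,0],[0.5,0,0,-0.06,0,0,0],[0.5,0,0,-0.1,0,0,0],[0.5,0,0,-0.15,0,0,0],[0.5,0,0,-0.2,0,0,0],[0.5,0,0,-0.23,0,0,0],[0.5,0,0,-0.24,0,0,0],[0.5,0,0,-0.24,0,0,0]]'
python3 - <<'E'
from h import *
F=frame(-3.9,0,0); s=bot.read_state()
rows([(np.array([.6415,-.0335,s['position'][2]+.008]),F)])
E
```

```text
time_s: 24.2
position: [0.4235, 0.1923, 0.065]
tcp_rot: [[0.069, 0.998, -0.001], [0.998, -0.069, 0.0], [0.0, -0.001, -1.0]]
force: [-0.4, -0.1, -0.1]
opening: 0.539
grasp_force: 0.0
time_s: 25.32
position: [0.4235, 0.1922, 0.305]
tcp_rot: [[0.069, 0.998, -0.001], [0.998, -0.069, 0.0], [0.0, -0.001, -1.0]]
force: [-0.0, -0.3, -0.1]
opening: 0.499
grasp_force: 0.0
[-0.21    0.2331 -0.0003] [-0.1 -0.  -0.1]
```

The fingers closed without holding the cup, so I'll check where it is now.

```bash
python3 - <<'E'
from h import *
np.set_printoptions(precision=4,suppress=True)
print(bot.read_state()['position'],bot.read_state()['opening'])
i=viewer.camera_info('wrist');im,d=viewer.capture('wrist');A=world('wrist',d,d>0,i)
im2,d2=viewer.capture('side');cv2.imwrite('pics/m7.png',np.hstack([cv2.resize(im,(400,300)),cv2.resize(im2[60:360,130:530],(400,300))]))
P=A[(np.hypot(A[:,0]-.424,A[:,1]-.1905)<.08)&(A[:,2]>.01)&(A[:,2]<.1)]
T=P[P[:,2]>.074];print(P[:,2].max(),len(T),circ(T) if len(T)>9 else P.mean(0))
print(models.tip_of('wrist','cup_standing'),models.tip_of('side','cup_standing'))
E
```

```text
[0.4235 0.1922 0.305 ] 0.49891529606930846
0.0816194507900696 670 [0.4257 0.1921 0.03  ]
[{'xyz': [0.4235, 0.1928, -0.0031], 'p': 0.84}] [{'xyz': [0.4206, 0.1897, -0.0023], 'p': 0.72}]
```

View pics/m7.png

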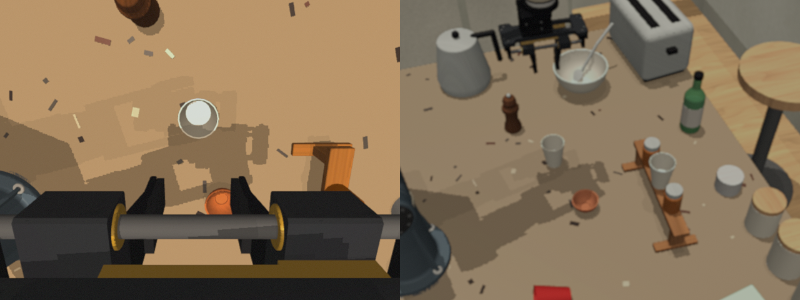

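The cup is still upright and unmoved (left tile, at (198,118)), and the first cup is fine on the plank, so the fingers closed without touching it. I'll check where the fingertips really are using the wrist depth.

```bash
cat > tips.py <<'E'
from h import *
np.set_printoptions(precision=4,suppress=True)
s=bot.read_state();i=viewer.camera_info('wrist');im,d=viewer.capture('wrist');A=world('wrist',d,d>0,i)
L=(A-s['position'])@np.array(s['tcp_rot'])
print('op',s['opening'],s['position'])
for sg in (1,-1):
    Q=L[(sg*L[:,1]>.0)&(abs(L[:,1])<.07)&(abs(L[:,0])<.03)&(L[:,2]>-.06)&(L[:,2]<.03)]
    print(len(Q),'x',Q[:,0].min(),Q[:,0].max(),'zmax',Q[:,2].max())
    for z in np.arange(-.04,.02,.01):
        q=Q[abs(Q[:,2]-z)<.005]
        if len(q): print(round(z,3),len(q),'y',q[:,1].min(),q[:,1].max(),'x',q[:,0].min(),q[:,0].max())
E
python3 tips.py; python3 -m jog '[[1,0,0,0,0,0,0],[1,0,0,0,0,0,0],[1,0,0,0,0,0,0],[1,0,0,0,0,0,0],[1,0,0,0,0,0,0]]'|tail -2; python3 tips.py
```

```text
op 0.503409686316952 [0.4228 0.192  0.3034]
1746 x -0.009187683873545046 0.012657600249196061 zmax -0.022084640819237604
-0.04 458 y 0.022862393867467055 0.03206924315585305 x -0.008061736546318829 0.012316374122028432
-0.03 408 y 0.02282827750566844 0.032055629942740936 x -0.009187683873545046 0.01240047979711228
-0.02 50 y 0.022936573079311323 0.03190604008406573 x -0.0036546058406211604 0.01209580470534635
1746 x -0.009610630849561819 0.012416930893277419 zmax -0.022249769108130268
-0.04 457 y -0.02944359668630908 -0.02018274189001448 x -0.008033127815927474 0.01234176256261593
-0.03 400 y -0.029494030098736107 -0.020205880153860947 x -0.009610630849561819 0.012253033674170705
-0.02 60 y -0.02933269373741352 -0.020320934522141496 x -0.00441207758454458 0.0120981665280188
opening: 0.956
grasp_force: 0.0
op 0.9557184949481479 [0.4238 0.1922 0.305 ]
2227 x -0.009219465234696462 0.01253499562817979 zmax -0.02261898400310335
-0.04 608 y 0.04261278879534537 0.05233594308465845 x -0.00876135023429752 0.012518057023421274
-0.03 556 y 0.042648584095073105 0.05226217871357325 x -0.00914385090116569 0.01253499562817979
-0.02 71 y 0.04280085535738999 0.05187880256027058 x -0.009219465234696462 0.012079238462238167
2240 x -0.010061528052823066 0.012555333807540115 zmax -0.022286919936693666
-0.04 612 y -0.049328856184268625 -0.039962077602668004 x -0.009096101458191045 0.012358761446483669
-0.03 556 y -0.04938354114827684 -0.040017342287777605 x -0.008925068034314563 0.012347300900959795
-0.02 74 y -0.04910548071498434 -0.040146120559015765 x -0.008932375547264133 0.012167577084522093
```

The measured fingertips end about 22 mm behind the reported TCP, not 11 mm ahead of it. That explains the miss: the tips were at z≈0.087, above the rim. It also fits the earlier 0.714 opening at the first regrasp. I'll go deeper, with TCP z≈0.037 and tips at about 59 mm, which still clears the lower rim when nested.

```bash
python3 -m jog '[[1,0,0.0007,0.05,0,0,0],[1,0,0.0007,0.1,0,0,0],[1,0,0.0007,0.15,0,0,0],[1,0,0.0007,0.2,0,0,0],[1,0,0.0007,0.23,0,0,0],[1,0,0.0007,0.245,0,0,0],[1,0,0.0007,0.255,0,0,0],[1,0,0.0007,0.262,0,0,0],[1,0,0.0007,0.268,0,0,0],[1,0,0.0007,0.268,0,0,0],[1,0,0.0007,0.268,0,0,0]]'; python3 -m jog '[[0.5,0,0,0,0,0,0],[0.5,0,0,0,0,0,0],[0.5,0,0,0,0,0,0],[0.5,0,0,0,0,0,0],[0.5,0,0,0,0,0,0]]'
```

```text
time_s: 27.62
position: [0.4245, 0.1923, 0.0373]
tcp_rot: [[0.069, 0.998, -0.0], [0.998, -0.069, 0.0], [0.0, -0.0, -1.0]]
force: [-0.3, -0.4, -0.5]
opening: 0.998
grasp_force: 0.0
time_s: 28.25
position: [0.4243, 0.1923, 0.0371]
tcp_rot: [[0.069, 0.998, -0.001], [0.998, -0.069, 0.0], [0.0, -0.001, -1.0]]
force: [0.0, -0.1, 1.7]
opening: 0.713
grasp_force: 30.0
```

```bash
python3 -m jog '[[0.5,0,0,-0.01,0,0,0],[0.5,0,0,-0.03,0,0,0],[0.5,0,0,-0.06,0,0,0],[0.5,0,0,-0.1,0,0,0],[0.5,0,0,-0.14,0,0,0],[0.5,0,0,-0.18,0,0,0],[0.5,0,0,-0.22,0,0,0],[0.5,0,0,-0.25,0,0,0],[0.5,0,0,-0.25,0,0,0]]'
python3 - <<'E'
from h import *
F=frame(-3.9,0,0); s=bot.read_state()
rows([(np.array([.6417,-.0306,s['position'][2]+.008]),F)])
E
```

```text
time_s: 29.38
position: [0.4254, 0.1925, 0.2891]
tcp_rot: [[0.069, 0.998, 0.004], [0.998, -0.069, 0.001], [0.002, 0.004, -1.0]]
force: [-0.4, 0.5, -2.2]
opening: 0.715
grasp_force: 30.0
[-0.2076  0.2312  0.0006] [ 0.2 -0.1 -0.1]
```

```bash
python3 -m jog '[[0.5,-0.01,0.012,0,0,0,0],[0.5,-0.035,0.04,0,0,0,0],[0.5,-0.065,0.073,0,0,0,0],[0.5,-0.095,0.106,0,0,0,0],[0.5,-0.125,0.139,0,0,0,0],[0.5,-0.155,0.172,0,0,0,0],[0.5,-0.18,0.2,0,0,0,0],[0.5,-0.197,0.22,0,0,0,0],[0.5,-0.2077,0.232,0,0,0,0],[0.5,-0.2077,0.232,0,0,0,0],[0.5,-0.2077,0.232,0,0,0,0],[0.5,-0.2077,0.232,0,0,0,0]]'
cat > chk.py <<'E'
from h import *
np.set_printoptions(precision=4,suppress=True)
S=[bot.read_state()];i=viewer.camera_info('wrist');im,d=viewer.capture('wrist');S.append(bot.read_state());p=S[0]['position']
print([s['position'] for s in S])
m=world('wrist',d,(d>0)&(np.arange(480)[:,None]<335)&(im.min(2)>90),i)
Q=m[(np.hypot(m[:,0]-p[0],m[:,1]-p[1])<.05)&(m[:,2]>p[2]-.06)&(m[:,2]<p[2]+.07)]
z=np.percentile(Q[:,2],99.5);T=Q[Q[:,2]>z-.004];print('held rim z',z,len(T),circ(T))
for c in ('side','top'):
    im,d=viewer.capture(c);A=world(c,d,d>0)
    for n,z in (('low',.157),('held',z-.002)):
        P=A[(np.hypot(A[:,0]-.6415,A[:,1]+.0325)<.04)&(abs(A[:,2]-z)<.005)];print(c,n,len(P),circ(P) if len(P)>20 else '',P.min(0) if len(P) else '',P.max(0) if len(P) else '')
    print(models.tip_of(c,'cup_standing')[:3])
E
python3 chk.py
```

```text
time_s: 30.88
position: [0.6408, -0.0301, 0.2868]
tcp_rot: [[0.068, 0.998, -0.002], [0.998, -0.068, 0.001], [0.0, -0.002, -1.0]]
force: [-0.3, -0.5, -2.2]
opening: 0.717
grasp_force: 30.0
[array([ 0.6408, -0.0301,  0.2868]), array([ 0.6409, -0.0302,  0.2869])]
held rim z 0.330143760040043 1693 [ 0.6422 -0.03    0.0302]
side low 151 [ 0.6409 -0.0329  0.0299] [ 0.6102 -0.0644  0.152 ] [ 0.673  -0.0002  0.1618]
side held 191 [ 0.6407 -0.0329  0.0303] [ 0.6024 -0.0652  0.3233] [ 0.6789 -0.0002  0.3331]
[{'xyz': [0.6395, -0.0341, 0.2491], 'p': 0.95}]
top low 0   
top held 0   
[]
```

The side and wrist cameras agree to within 1 mm, so I'll lower it into the first cup.

```bash
python3 -m jog '[[0.5,-0.0004,0.0005,0.015,0,0,0],[0.5,-0.0004,0.0005,0.03,0,0,0],[0.5,-0.0004,0.0005,0.05,0,0,0],[0.5,-0.0004,0.0005,0.07,0,0,0],[0.5,-0.0004,0.0005,0.085,0,0,0],[0.5,-0.0004,0.0005,0.095,0,0,0],[0.5,-0.0004,0.0005,0.105,0,0,0],[0.5,-0.0004,0.0005,0.115,0,0,0],[0.5,-0.0004,0.0005,0.12,0,0,0],[0.5,-0.0004,0.0005,0.12,0,0,0]]'|egrep 'pos|^force'; for k in 1 2 3; do python3 -m jog '[[0.5,0,0,0.002,0,0,0],[0.5,0,0,0.004,0,0,0],[0.5,0,0,0.004,0,0,0]]'|egrep 'pos|^force';done
```

```text
position: [0.6417, -0.0315, 0.1663]
force: [0.0, -0.7, -2.2]
position: [0.6417, -0.0315, 0.1626]
force: [-0.1, -0.1, -1.9]
position: [0.6416, -0.0315, 0.1583]
force: [-0.4, 0.1, -2.1]
position: [0.6416, -0.0315, 0.1543]
force: [-0.6, -0.7, -2.5]
```

```bash
for k in 1 2 3 4; do python3 -m jog '[[0.5,0,0,0.002,0,0,0],[0.5,0,0,0.002,0,0,0]]'|egrep 'pos|^force';done
```

```text
position: [0.6417, -0.0315, 0.1524]
force: [0.5, 0.4, -1.5]
position: [0.6416, -0.0315, 0.1504]
force: [0.9, -0.1, -2.2]
position: [0.6416, -0.0315, 0.1484]
force: [-0.1, 0.2, -2.3]
position: [0.6416, -0.0314, 0.1464]
force: [0.1, 0.8, -2.1]
```

```bash
for k in 1 2 3; do python3 -m jog '[[0.5,0,0,0.001,0,0,0],[0.5,0,0,0.001,0,0,0]]'|egrep 'pos|^force';done
```

```text
position: [0.6418, -0.0315, 0.1456]
force: [-0.7, -0.3, -1.6]
position: [0.642, -0.0315, 0.1451]
force: [-0.8, 0.8, 1.5]
position: [0.642, -0.0316, 0.1451]
force: [-2.6, 0.9, 6.1]
```

Contact is at exactly the expected height (0.145), so I'll release, withdraw and verify.

```bash
python3 -m jog '[[0.76,0,0,-0.0005,0,0,0],[0.85,0,0,-0.0005,0,0,0],[1,0,0,-0.0005,0,0,0],[1,0,0,-0.0005,0,0,0],[1,0,0,-0.0005,0,0,0],[1,0,0,-0.01,0,0,0],[1,0,0,-0.03,0,0,0],[1,0,0,-0.06,0,0,0],[1,0,0,-0.1,0,0,0],[1,0,0,-0.15,0,0,0],[1,0,0,-0.15,0,0,0],[1,0,0,-0.15,0,0,0]]'
python3 - <<'E'
from h import *
np.set_printoptions(precision=4,suppress=True)
i=viewer.camera_info('wrist');im,d=viewer.capture('wrist');W=world('wrist',d,d>0,i)
im,d=viewer.capture('side');D=world('side',d,d>0)
for n,A in (('wrist',W),('side',D)):
    P=A[(np.hypot(A[:,0]-.642,A[:,1]+.032)<.045)&(A[:,2]>.1)&(A[:,2]<.21)]
    T=P[P[:,2]>.182];print(n,'top rim',np.percentile(P[:,2],99),len(T),circ(T)); L=P[abs(P[:,2]-.158)<.004]; print('low',len(L),circ(L) if len(L)>20 else '')
    q=[np.median(T[abs(np.angle(np.exp(1j*(np.arctan2(T[:,1]+.032,T[:,0]-.642)-a))))<.5][:,2]) for a in (-1.57,0,1.57,3.14)];print(q)
    for m,y in (('JL',.0445),('JR',-.1115)):
        J=A[(np.hypot(A[:,0]-.64,A[:,1]-y)<.04)&(A[:,2]>.138)&(A[:,2]<.156)]; print(m,circ(J) if len(J)>9 else '')
E
```

```text
time_s: 36.75
position: [0.6416, -0.0314, 0.2939]
tcp_rot: [[0.069, 0.998, -0.001], [0.998, -0.069, 0.0], [0.0, -0.001, -1.0]]
force: [-0.8, -0.1, -0.4]
opening: 0.998
grasp_force: 0.0
wrist top rim 0.18826134990742935 1288 [ 0.6433 -0.0315  0.03  ]
low 775 [ 0.6433 -0.0285  0.0277]
[np.float64(0.18637685834222734), np.float64(0.18691699740762388), np.float64(0.18736047528278316), np.float64(0.18687721340836527)]
JL [0.6479 0.0456 0.0138]
JR [ 0.6401 -0.1085  0.0146]
side top rim 0.19192789514541858 170 [ 0.6412 -0.0341  0.03  ]
low 135 [ 0.6401 -0.0352  0.0277]
[np.float64(0.18758186352468376), np.float64(0.18755097020613837), np.float64(0.1869498848545078), np.float64(0.18785163914244052)]
JL [0.6438 0.0436 0.0146]
JR [ 0.6368 -0.1139  0.0152]
```

The upper rim is level at 0.188, 28 mm above the lower one, with the axes aligned and the jars where they were. I'll hand it in.

```bash
python3 -c "
from rig import workorder
print(workorder.hand_in())"
```

```text
the job is handed in; nothing more can be done
None
```

The job is handed in at about 37 s of the 72 s allowed: the tipped cup was stood up, released, regrasped and set on the riser between the jars, and the second cup is fully nested in it with its rim level 28 mm above the lower one; the first try at the second cup closed above its rim without touching it, and the hand-in returned no verdict.

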